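# Gap check under the heat sink

### The arm

A 6-joint arm with a two-finger parallel gripper is mounted at the origin on the work surface. World frame = base frame: x ahead of the robot, y to its left, z up, the work surface at z = 0. Lengths are in m, angles in rad, forces in N, time in s.
With the tool pointing down it reaches from about 0.35 to 0.875 m from the base axis. Payload 15.5 kg.
Tool frame: the origin (TCP) lies midway between the tips of the shut fingers; the grasp point (between the pads) lies 19 mm behind it; z points along the fingers, y is the line along which they close (so a half turn about z gives the same grasp; the last joint's range is limited). The gripper opens to 85 mm and grips with 20 to 120 N. Pads are 22 mm wide; open, the fingers measure 114 mm over their backs; the gripper's body (76 mm by 85 mm) begins 54 mm behind the grasp point. The pads swing forward as they close: fully open they stand 13 mm farther back than shut.
Start: joints at [-1.427, 0.494, 1.345, -0, 1.302, -0.096], TCP at [0.148, -0.607, 0.196] pointing down, gripper open.
Joint ranges: [-2.91, 2.91], [-0.82, 2.16], [0.22, 2.67], [-1.22, 4.37], [0.12, 2.79], [-3.08, 3.08]. Speed limits (rad/s): [1.89, 1.89, 2.57, 3.01, 3.01, 3.01].

### API

Orientations are given as a unit quaternion [x, y, z, w].
In Python, from station import ctrl gives the robot as it stands.
- The arm moves only by the tool step_arm, never from a script. Its arguments are lists of equal length, an entry for each row: "offset": the shift along the tool's x, y, z in mm, a list of three; "rotation": the turn, a rotation vector about the tool's x, y, z in degrees, a list of three; "hand": the finger opening in mm, from 0 to 85.4. In form: {"offset": [[dx, dy, dz], ...], "rotation": [[wx, wy, wz], ...], "hand": [hand, ...]}. A call has 1 to 10 rows; each row is the pose to reach, as a shift and turn from the pose commanded when the call began, along the tool's axes at that moment; what a row does not reach only later rows make up. A row lasts 1/8 s, in which the tool goes at most 62.5 mm and 10.7 degrees, less where a joint would pass 70% of its speed; a pose out of reach is approached as far as the arm can. A call with a gripper value outside its range is refused whole. The fingers move at their own pace and stop on an object; "newtons" is the grip in N (left out, the last holds). Time passes only in rows, so rows that repeat a pose let the fingers close. It gives the time, the measured TCP pose, the force, the opening and the grip force at its end, in the units of the state.
- ctrl.read_state(): the state, without advancing time (a new reading comes with each control period).
- ctrl.snapshot(name): name is "scene" or "top" or "wrist"; returns a dict with "image" (384x512x3 uint8, red, green, blue), "depth" (384x512 float32, m along the optical axis (not along the pixel's ray), 0 where there is no reading), "mtx" (3x3 intrinsics, pixels), "dist" ([k1, k2, p1, p2, k3] as OpenCV has them; the pictures are not rectified), "rvec" (rotation vector, rad) and "tvec" (3), from world to camera coordinates, as OpenCV has them. Camera axes: x right, y down, z forward; pixel columns grow to the right and rows downward; lengths in m; the calibration is good to about 2 mm. A picture is of the moment at which its call begins.
- ctrl.hand_in(): hands the job in; it is judged then, once.
The state is a dict: "t": time; "joints": joint angles; "dq": joint speeds; "joint_torque": joint torques, N m; "tcp_pos": TCP position; "ee_rot": TCP orientation; "force": force on the tool from outside, world axes, zero at the start; "moment": the same for the moment, N m; "opening": opening from 0.0 (shut) to 1.0 (fully open); "gripper_force": force on a finger pad.
Only numpy, scipy, OpenCV 4.12 (cv2) and the standard library are available. Lean on these libraries where they do the work, as an engineer would, in place of code of your own. Each camera call takes 0.05 s, during which the arm holds its last target. There are 200 camera calls.

### The job

On the cooling fixture, slide the narrow flat-lidded control module sideways along the base plate, without lifting it, from its parking place into the middle outlined place under the finned heat sink, square to the outline, and let go of it. Then pick up the taper gauge, lay it flat on the module's lid and slide it thin end first, straight in, into the gap between lid and heat sink until it drags snugly against both; be gentle, do not jam it. Finish with the gripper still holding the gauge at that depth so the gap can be read, and leave the other module and the tools alone.

Things in the scene. Friction and masses are not known exactly. Their poses are not given: they have to be found in the camera images.
- module_center (a point): Narrow control module: flat-lidded box 110 long (x) x 58 wide x 27 mm high, 0.4 kg; a connector 36 wide, 13 high juts 12 mm from its front (-x) end, one 8 mm from its back. Point: centre of the housing, 13.5 mm above its underside and below its lid. x along its length, z up. Starts parked in the left or right outlined place of the fixture, roughly parallel to the fixture's x.
- fixture: Cooling fixture, fixed: aluminium base plate 190 (x) x 310 (y) x 10 mm with three places in a row along y, marked by thin corner lines 2 to 7 mm outside a module: the test place in the middle, a parking place 110 mm to either side. Origin: under the plate's centre; x away from the robot. Two rods 8 mm thick, 92 mm high stand at x = 80, y = -32 and 32 mm.
- test_place (a point): Centre of the middle outlined place, on the upper face of the base plate (10 mm above the bench): the module's centre belongs above it. Axes as the fixture's; it lies 10 mm to -x of the plate's centre. When there, the module's near 55 mm stick out from under the heat sink.
- lip (a point): Middle of the lower front edge of the fixed finned heat sink, straight above the test place's centre. Axes as the fixture's. From this edge a flat plate 90 wide (y), 6 mm thick runs 102 mm back (+x) to the rods; fins 16 mm high stand on it from 16 mm behind the edge. Its height varies: the gap from the module's lid (27 mm above the base plate) to the plate is 4.5 to 8.5 mm.
- gauge_grip (a point): Taper gauge: plain steel wedge with a black handle, 160 mm long, 0.11 kg, lying flat on the bench left or right of the fixture, thin end roughly away from the robot. Handle 50 long (x) x 16 wide (y) x 22 mm high. Point: centre of the handle, 11 mm above the flat underside. x runs towards the thin end, z up.
- gauge_tip (a point): Thin end of the gauge, on its underside, 135 mm ahead (+x) of the handle's centre. The blade is 14 mm wide, 2 mm thick here, its top sloping up 1 mm in every 10 mm to 13 mm at the handle, so it fits tighter the deeper it goes; its flat underside is flush with the handle's. Axes as the handle's.
- wide_center (a point): Bystander: wide module with ribbed lid, 110 x 68 x 31 mm, 0.8 kg, white connector in front, in the other parking place. Point: its centre, half-way up. Leave it.
- driver: Bystander: screwdriver 190 mm long lying on the bench on the side of the fixture away from the gauge. Origin: under its middle. Leave it.
- caliper: Bystander: steel caliper, 230 x 58 x 9 mm, lying at the far right. Origin: under the middle of its beam. Leave it.
- meter: Bystander: hand multimeter 150 x 78 x 34 mm (44 over its dial), at the far left. Origin: centre of its underside. Leave it.
- tape: Bystander: roll of black tape, 68 mm across, 19 mm high, nearer the robot on the right. Origin: centre of its underside. Leave it.
- plug0: Bystander: small white connector housing, 34 x 22 x 18 mm, nearer the robot on the left. Origin: centre of its underside. Leave it.
- plug1: Bystander: another small white connector housing of the same size. Origin: centre of its underside. Leave it.
Not all that is in view belongs to the job. There is more than one size of the part that bears module_center; the job needs the largest.

How it is judged:
By the outcome, as a careful person would: the job done as asked, in the order asked, and still so for the second after the job is handed in, while the arm keeps its last pose, push and grip.
It also fails if it takes over 64 s, if anything falls off the work surface, if the arm or the gripper's body presses on something with over 40 N, if the wrist force passes 120 N, or if a joint passes its speed limit or range.

## Working session

There is one attempt and no reset: what is moved stays moved. The work goes in short steps, Python scripts to look and compute and a tool call to move; the robot and the scene stay as the last step left them, time stands still between calls to the robot, and variables do not carry over. Pictures are saved under pics/ and viewed, at most 10 in all, crops included, and the job is handed in when it is done.

Besides the shell and the picture viewer there is one more tool, called after "Call:" by a JSON object that holds its "name" and its "arguments", one argument or row to a line. step_arm: Moves the arm, as the interface text tells. Its arguments: {"type":"object","properties":{"offset":{"type":"array","items":{"type":"array","items":{"type":"number"}}},"rotation":{"type":"array","items":{"type":"array","items":{"type":"number"}}},"hand":{"type":"array","items":{"type":"number"}},"newtons":{"type":"number"}},"required":["offset","rotation","hand"]}

```bash
mkdir -p pics; ls
cat > h.py <<'E'
import numpy as np, cv2, pickle
from scipy.spatial.transform import Rotation as R
from station import ctrl
def snap(name, tag):
    s=ctrl.snapshot(name); cv2.imwrite(f'pics/{tag}.png', s['image'][:,:,::-1]); pickle.dump(s,open(f'{tag}.pkl','wb')); return s
def load(tag): return pickle.load(open(f'{tag}.pkl','rb'))
def cloud(s):
    h,w=s['depth'].shape; u,v=np.meshgrid(np.arange(w),np.arange(h))
    p=np.stack([u,v],-1).reshape(-1,1,2).astype(np.float64)
    n=cv2.undistortPoints(p,s['mtx'],s['dist']).reshape(-1,2)
    d=s['depth'].reshape(-1,1).astype(float); c=np.hstack([n*d,d])
    M=cv2.Rodrigues(np.array(s['rvec'],float))[0]
    return ((c-np.ravel(s['tvec']))@M).reshape(h,w,3)
def atz(s,px,z):
    n=cv2.undistortPoints(np.array(px,float).reshape(-1,1,2),s['mtx'],s['dist']).reshape(-1,2)
    M=cv2.Rodrigues(np.array(s['rvec'],float))[0]; o=-M.T@np.ravel(s['tvec'])
    r=np.hstack([n,np.ones((len(n),1))])@M
    return o+r*((z-o[2])/r[:,2])[:,None]
def proj(s,P): return cv2.projectPoints(np.array(P,float).reshape(-1,3),np.array(s['rvec'],float),np.array(s['tvec'],float),s['mtx'],s['dist'])[0].reshape(-1,2)
E
python3 - <<'E'
from h import *
import cv2
a=snap('top','top0'); b=snap('scene','scene0')
for s in(a,b): print(np.round(s['mtx'],0).tolist(), (-cv2.Rodrigues(np.array(s['rvec'],float))[0].T@np.ravel(s['tvec'])).round(3))
st=ctrl.read_state(); print({k:np.round(v,4).tolist() for k,v in st.items()})
cv2.imwrite('pics/top0b.png',cv2.resize(a['image'][:,:,::-1],(800,600),interpolation=cv2.INTER_CUBIC))
E
```

```text
pics
[[481.0, 0.0, 262.0], [0.0, 481.0, 194.0], [0.0, 0.0, 1.0]] [0.291 0.006 1.505]
[[484.0, 0.0, 256.0], [0.0, 484.0, 198.0], [0.0, 0.0, 1.0]] [ 1.387 -0.854  0.867]
{'t': 0.1, 'joints': [-1.4275, 0.4941, 1.3461, 0.0, 1.3025, -0.0955], 'dq': [0.0008, -0.0017, -0.0004, -0.0016, 0.0018, -0.0016], 'joint_torque': [0.0003, -88.3588, -38.456, -0.0, 0.0053, 0.0], 'tcp_pos': [0.1478, -0.6069, 0.196], 'ee_rot': [0.9929, 0.1191, -0.0, -0.0006], 'force': [0.2358, -0.0456, 0.4619], 'moment': [0.0124, -0.002, 0.0217], 'gripper_force': 0.0, 'opening': 1.0012}
```

View pics/top0b.png

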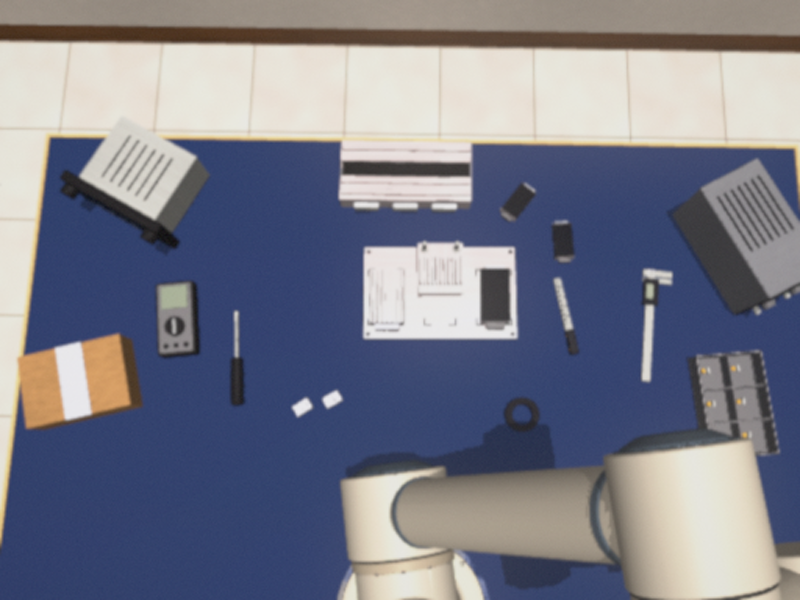

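View pics/scene0.png

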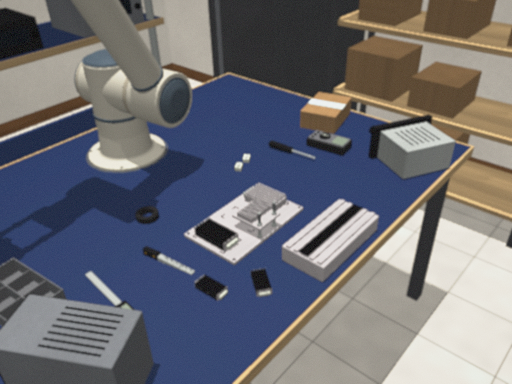

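Top view (800x600 scale): plate at (365-517, 247-340), black narrow module in the right parking place around (495,296), heat sink at (440,270), white wide module at left (386,296). The gauge lies at (566,315), handle towards the robot. The small black modules at (517,200) and (563,240) are decoys.

Run:
```python
from h import *
s=load('top0'); c=cloud(s); im=s['image'].astype(int); f=800/512
def box(u0,u1,v0,v1): return slice(int(v0/f),int(v1/f)),slice(int(u0/f),int(u1/f))
def rect(mask,sl,z):
    m=np.zeros(im.shape[:2],np.uint8); m[sl]=mask[sl]
    n,l,st,_=cv2.connectedComponentsWithStats(m); k=1+st[1:,4].argmax(); ct=cv2.findContours((l==k).astype(np.uint8),0,1)[0][0].reshape(-1,2)
    P=atz(s,ct,z)[:,:2]*1000; return [np.round(x,1) for x in cv2.minAreaRect(P.astype(np.float32))], np.median(c[l==k],0).round(4)
br=im.sum(2)
print('plate',rect((br>330)|(c[...,2]>.006),box(355,525,240,350),.010))
print('module',rect(br<200,box(470,515,262,332),.037))
print('gauge handle',rect((br<130)&(im[...,2]<60),box(560,585,325,360),.022))
hs=(im[...,2]-im[...,0]<40)&(br>200)
print('blade',rect(hs,box(548,576,272,335),.006))
for sl in (box(485,505,275,315),box(425,455,255,290),box(375,400,275,320),box(420,460,300,315)): print(np.percentile(c[sl][...,2],[5,25,50,75,95]).round(4))
t=cv2.resize(s['image'][130:240,220:390,::-1],None,fx=4.7,fy=4.7,interpolation=cv2.INTER_CUBIC); cv2.imwrite('pics/topcrop.png',t)
```

```text
plate ([array([623.1, -44.8]), array([208.2, 318.1]), np.float64(0.2)], array([ 0.6141, -0.0423,  0.0112]))
module ([array([ 610.7, -154.4]), array([47.1, 96.5]), np.float64(89.8)], array([ 0.6202, -0.1618,  0.0355]))Traceback (most recent call last):
  File "<stdin>", line 11, in <module>
  File "<stdin>", line 6, in rect
ValueError: attempt to get argmax of an empty sequence
```

Call:
{"name": "step_arm", "arguments": {
  "offset": [
    [402,-373,-204],
    [402,-373,-204],
    [402,-373,-204],
    [402,-373,-204],
    [402,-373,-204],
    [402,-373,-204],
    [402,-373,-204],
    [402,-373,-204],
    [402,-373,-204],
    [402,-373,-204]
  ],
  "rotation": [
    [0,0,13.7],
    [0,0,13.7],
    [0,0,13.7],
    [0,0,13.7],
    [0,0,13.7],
    [0,0,13.7],
    [0,0,13.7],
    [0,0,13.7],
    [0,0,13.7],
    [0,0,13.7]
  ],
  "hand": [85,85,85,85,85,85,85,85,85,85]
}}

```text
t: 1.35
tcp_pos: [0.4516, -0.1473, 0.4015]
ee_rot: [1.0, 0.001, 0.001, 0.0]
force: [-0.3, -1.1, 0.2]
opening: 0.995
gripper_force: 0.0
```

```bash
cat >> h.py <<'E'
def plan(pos=None, d=None, yaw=0.0):
    """print tool-axis offset (mm) and rotation (deg) to reach world pos (m), tool down with tool x at yaw deg"""
    st=ctrl.read_state(); r=R.from_quat(st['ee_rot']); p=np.array(st['tcp_pos'])
    D=(np.array(pos)-p) if pos is not None else np.array(d)
    g=R.from_euler('z',yaw,degrees=True)*R.from_quat([1,0,0,0])
    print('t',round(st['t'],2),'tcp',p.round(4),'off',(r.inv().apply(D)*1000).round(1),'rot',np.degrees((r.inv()*g).as_rotvec()).round(2),'F',np.round(st['force'],1),'open',round(st['opening']*85.4,1),'gf',round(st['gripper_force'],1))
E
python3 - <<'E'
from h import *
plan([.45,-.15,.40]); s=snap('wrist','w1'); print((-cv2.Rodrigues(np.array(s['rvec'],float))[0].T@np.ravel(s['tvec'])).round(3), np.round(s['mtx'],0).tolist())
cv2.imwrite('pics/w1b.png',cv2.resize(s['image'][:,:,::-1],(800,600),interpolation=cv2.INTER_CUBIC))
E
```

```text
t 1.35 tcp [ 0.4516 -0.1473  0.4015] off [-1.6  2.7  1.5] rot [ 0.01 -0.08  0.15] F [-0.3 -1.1  0.2] open 85.0 gf 0.0
[ 0.532 -0.147  0.579] [[339.0, 0.0, 255.0], [0.0, 339.0, 196.0], [0.0, 0.0, 1.0]]
```

View pics/w1b.png

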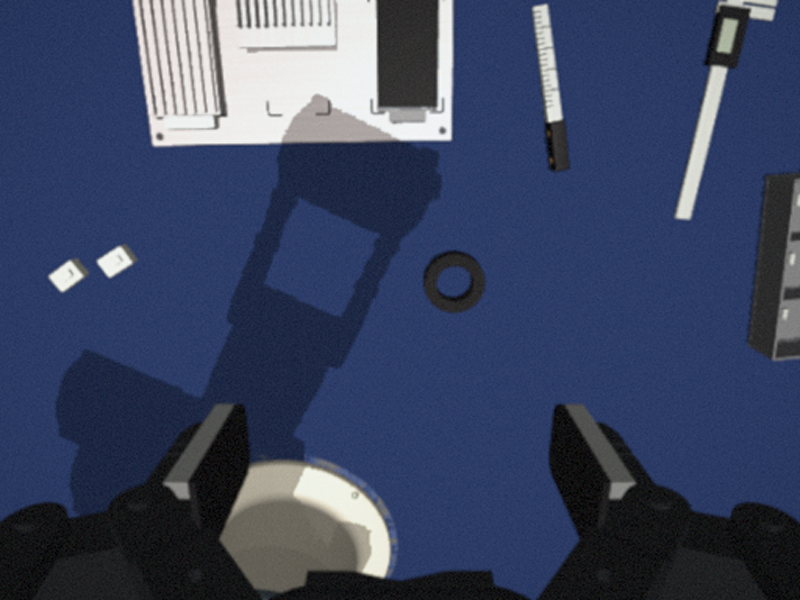

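Wrist view, up is +x and right is -y: module's near end at (408,100), lip of the heat sink at (287,48), gauge handle at (557,145) and blade up to (541,5). The view cuts off the far parts, so I move 130 mm farther ahead.

Call:
{"name": "step_arm", "arguments": {
  "offset": [
    [60,-22,0],
    [120,-45,0],
    [130,-47,0],
    [130,-47,0],
    [130,-47,0]
  ],
  "rotation": [
    [0,0,0],
    [0,0,0],
    [0,0,0],
    [0,0,0],
    [0,0,0]
  ],
  "hand": [85,85,85,85,85]
}}

```text
t: 2.02
tcp_pos: [0.5791, -0.1036, 0.4007]
ee_rot: [1.0, -0.001, -0.0, 0.0]
force: [-1.0, -0.2, -0.1]
opening: 0.999
gripper_force: 0.0
```

Run:
```python
from h import *
s=snap('wrist','w2'); plan([.58,-.1,.4])
cv2.imwrite('pics/w2b.png',cv2.resize(s['image'][:,:,::-1],(800,600),interpolation=cv2.INTER_CUBIC))
```

```text
t 2.08 tcp [ 0.5791 -0.1035  0.4009] off [ 0.9 -3.5  0.9] rot [ 0.02 -0.01 -0.08] F [-0.1  0.1 -0.4] open 85.1 gf 0.0
```

View pics/w2b.png

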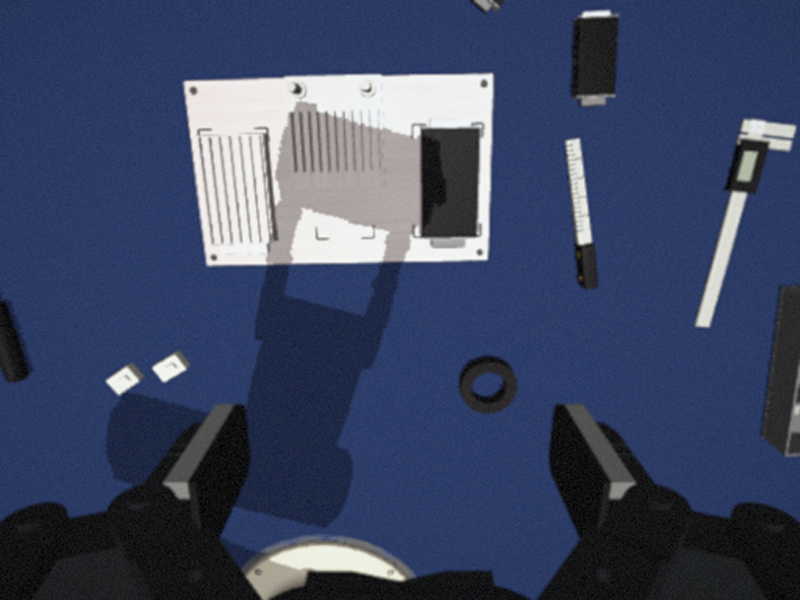

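Full fixture visible: plate corners (184,81), (493,74), (487,259), (208,266). Module lid spans (421-478, 127-238), the gauge tip is at (572,139), its handle runs from (583,245) to (590,288), and the front outline corners of the test place are at (317,238) and (374,237).

Run:
```python
from h import *
s=load('w2'); c=cloud(s); k=lambda p:(np.array(p,float)+.5)/1.5625-.5
def show(n,p,z):
    P=atz(s,k(p),z)[:,:2]*1000; print(n,P.round(1).tolist()); return P
# subpixel plate quad: use hull of plate-ish pixels
im=s['image'].astype(int)
P=show('plate',[(184,81),(493,74),(487,259),(208,266)],.010)
print(' c',P.mean(0).round(1),'sides',[np.linalg.norm(P[i]-P[(i+1)%4]).round(1) for i in range(4)],'yaw',np.degrees(np.arctan2(*(P[0]+P[1]-P[2]-P[3])[::-1])).round(2))
M=show('mod',[(421,128),(478,127),(478,238),(421,236)],.037)
print(' c',M.mean(0).round(1),'sides',[np.linalg.norm(M[i]-M[(i+1)%4]).round(1) for i in range(4)],'yaw',np.degrees(np.arctan2(*(M[0]+M[1]-M[2]-M[3])[::-1])).round(2))
show('park outline: TL,TR,BL,BR',[(413,124),(483,123),(413,237),(481,236)],.010)
show('test outline BL BR',[(317,238),(374,237)],.010)
G=show('handle top TL TR BR BL',[(575,246),(591,245),(597,287),(582,288)],.022)
print(' c',G.mean(0).round(1),'sides',[np.linalg.norm(G[i]-G[(i+1)%4]).round(1) for i in range(4)])
show('tip',[(566,140),(579,139)],.002)
# depth checks
d=lambda a,b:c[int(k(b)),int(k(a))].round(4).tolist()
for n,p in dict(lid=(450,180),plate=(345,220),bench=(530,300),handle=(588,268),blade=(578,190),fin=(340,140)).items(): print(n,d(*p))
sub=cv2.resize(s['image'][35:185,110:400,::-1],None,fx=2.75,fy=2.75,interpolation=cv2.INTER_CUBIC);
```

```text
plate [[710.9, 112.6], [716.6, -196.6], [528.0, -199.9], [520.0, 108.4]]
 c [618.9 -43.9] sides [np.float64(309.3), np.float64(188.6), np.float64(308.4), np.float64(190.9)] yaw 1.15
mod [[664.6, -124.5], [665.7, -180.0], [556.4, -184.9], [558.4, -125.9]]
 c [ 611.3 -153.8] sides [np.float64(55.5), np.float64(109.4), np.float64(59.0), np.float64(106.2)] yaw 1.66
park outline: TL,TR,BL,BR [[668.8, -117.4], [670.0, -188.7], [552.3, -118.4], [553.5, -192.1]]
test outline BL BR [[551.2, -14.2], [552.2, -76.1]]
handle top TL TR BR BL [[545.3, -291.6], [546.4, -308.8], [499.7, -320.7], [498.5, -304.2]]
 c [ 522.5 -306.3] sides [np.float64(17.2), np.float64(48.2), np.float64(16.5), np.float64(48.4)]
tip [[653.8, -277.7], [654.9, -291.3]]
lid [0.6152, -0.1528, 0.0384]
plate [0.5719, -0.0443, 0.0112]
bench [0.479, -0.2536, -0.0009]
handle [0.5216, -0.3082, 0.0216]
blade [0.6035, -0.2925, 0.0072]
fin [0.6541, -0.0462, 0.0504]
```

Call:
{"name": "step_arm", "arguments": {
  "offset": [
    [-4,52,60],
    [-4,52,120],
    [-4,52,180],
    [-4,52,240],
    [-4,52,280],
    [-4,52,310],
    [-4,52,340],
    [-4,52,340]
  ],
  "rotation": [
    [0,0,-1.2],
    [0,0,-1.2],
    [0,0,-1.2],
    [0,0,-1.2],
    [0,0,-1.2],
    [0,0,-1.2],
    [0,0,-1.2],
    [0,0,-1.2]
  ],
  "hand": [85,85,85,85,85,85,85,85]
}}

```text
t: 3.08
tcp_pos: [0.5744, -0.1549, 0.0595]
ee_rot: [1.0, 0.01, -0.001, -0.001]
force: [0.3, 0.4, 0.6]
opening: 0.993
gripper_force: 0.0
```

Run:
```python
from h import *
s=snap('wrist','w3'); plan([.5763,-.1546,.014],yaw=1.2)
cv2.imwrite('pics/w3b.png',cv2.resize(s['image'][:,:,::-1],(800,600),interpolation=cv2.INTER_CUBIC))
```

```text
t 3.12 tcp [ 0.5755 -0.1552  0.061 ] off [ 0.9 -0.6 47. ] rot [-0.01  0.04 -0.06] F [0.2 0.2 1. ] open 85.0 gf 0.0
```

View pics/w3b.png

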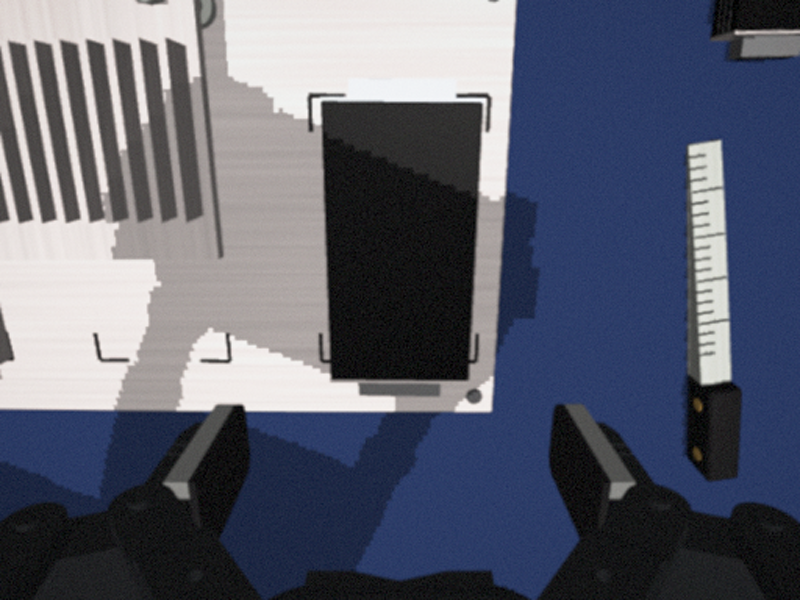

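Close view: lid corners (322,103), (481,101), (468,380), (332,381). Parking outline corners are at (310,95), (489,96), (477,360), (321,360), and the test place's front corners at (98,360) and (229,361). The gauge tip is at (704,142) and its handle at (714,432).

Run:
```python
from h import *
s=load('w3'); k=lambda p:(np.array(p,float)+.5)/1.5625-.5
def show(n,p,z):
    P=atz(s,k(p),z)[:,:2]*1000; print(n,P.round(1).tolist()); return P
M=show('mod',[(322,103),(481,101),(468,380),(332,381)],.037)
print(' c',M.mean(0).round(1),'sides',[np.linalg.norm(M[i]-M[(i+1)%4]).round(1) for i in range(4)],'yaw',np.degrees(np.arctan2(*(M[0]+M[1]-M[2]-M[3])[::-1])).round(2))
O=show('park',[(310,95),(489,96),(477,360),(321,360)],.010); print(O.mean(0),'yaw',np.degrees(np.arctan2(*(O[0]+O[1]-O[2]-O[3])[::-1])).round(2))
T=show('test BL BR',[(98,360),(229,361)],.010); print('mid shift to park',O[2:].mean(0)-T.mean(0))
show('plate edge r',[(514,20),(492,410)],.010); show('plate front',[(20,409),(490,411)],.010)
show('lip edge bottom(z~.045)',[(40,259),(222,257)],.045)
G=show('handle top',[(688,392),(741,385),(737,474),(708,479)],.022)
show('tip',[(688,145),(721,141)],.002)
```

```text
mod [[664.4, -125.4], [666.3, -181.8], [557.3, -183.8], [555.5, -127.1]]
 c [ 610.9 -154.5] sides [np.float64(56.4), np.float64(109.0), np.float64(56.8), np.float64(108.9)] yaw 1.0
park [[668.6, -116.8], [669.8, -188.7], [554.5, -191.5], [552.8, -118.6]]
[ 611.43851197 -153.92287323] yaw 1.14
test BL BR [[550.1, -12.6], [551.3, -75.3]]
mid shift to park [   2.9605304 -111.1505938]
plate edge r [[697.8, -196.5], [528.3, -200.6]]
plate front [[522.5, 31.5], [527.7, -199.7]]
lip edge bottom(z~.045) [[607.5, -18.3], [609.5, -88.0]]
handle top [[545.8, -287.4], [549.7, -311.5], [501.7, -321.0], [498.7, -307.1]]
tip [[653.3, -277.2], [655.4, -291.4]]
```

Call:
{"name": "step_arm", "arguments": {
  "offset": [
    [0,0,25],
    [0,0,45],
    [0,0,46],
    [0,0,46],
    [0,0,46],
    [0,0,46],
    [0,0,46],
    [0,0,46],
    [0,0,46],
    [0,0,46]
  ],
  "rotation": [
    [0,0,0],
    [0,0,0],
    [0,0,0],
    [0,0,0],
    [0,0,0],
    [0,0,0],
    [0,0,0],
    [0,0,0],
    [0,0,0],
    [0,0,0]
  ],
  "hand": [85,85,85,75,65,60,55,50,50,50],
  "newtons": 25
}}

```text
t: 4.38
tcp_pos: [0.5761, -0.1548, 0.0144]
ee_rot: [1.0, 0.01, -0.0, -0.0]
force: [-0.4, -0.5, 0.3]
opening: 0.585
gripper_force: 0.0
```

Run:
```python
from h import *
s=snap('wrist','w4'); b=snap('scene','s4'); plan([.5763,-.1546,.014],yaw=1.2)
a=s['image'][:,:,::-1]; q=cv2.resize(b['image'][170:290,160:330,::-1],(544,384),interpolation=cv2.INTER_CUBIC)
o=np.zeros((600,800,3),np.uint8); o[:300,:400]=cv2.resize(a,(400,300)); o[300:,:425]=cv2.resize(q,(425,300)); o[:300,400:]=cv2.resize(a[150:,80:440],(400,300)); cv2.imwrite('pics/w4b.png',o)
```

```text
t 4.47 tcp [ 0.5762 -0.1548  0.0145] off [ 0.1 -0.2  0.5] rot [-0.    0.   -0.02] F [0.4 0.3 1. ] open 49.7 gf 0.0
```

View pics/w4b.png

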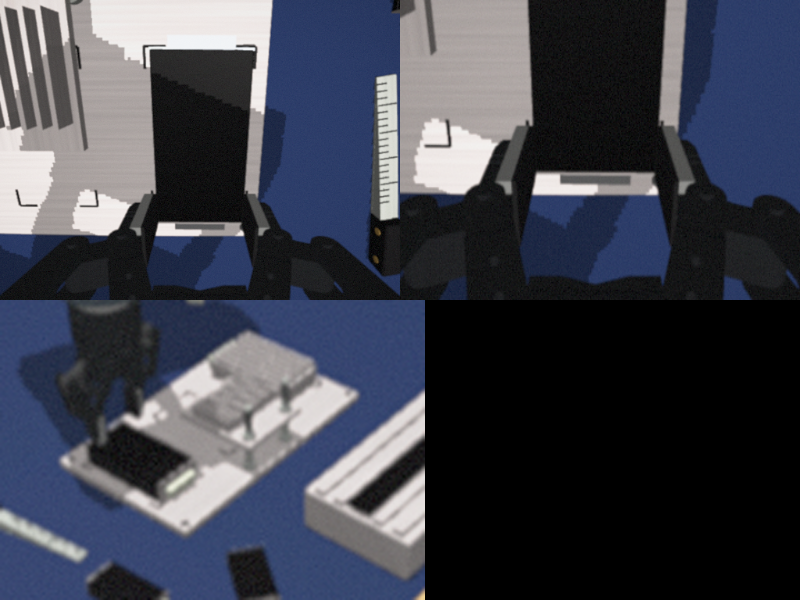

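Fingers straddle the module at its near end with 1-3 mm still to close (the opening scale is not quite linear). I keep closing.

Call:
{"name": "step_arm", "arguments": {
  "offset": [
    [0,0,0],
    [0,0,0],
    [0,0,0],
    [0,0,0],
    [0,0,0],
    [0,0,0]
  ],
  "rotation": [
    [0,0,0],
    [0,0,0],
    [0,0,0],
    [0,0,0],
    [0,0,0],
    [0,0,0]
  ],
  "hand": [47,44,41,38,35,35],
  "newtons": 25
}}

```text
t: 5.22
tcp_pos: [0.5762, -0.1548, 0.0145]
ee_rot: [1.0, 0.01, -0.0, -0.0]
force: [-0.2, -0.6, -0.0]
opening: 0.409
gripper_force: 0.0
```

Run:
```python
from h import *
s=snap('wrist','w5'); c=cloud(s); st=ctrl.read_state(); print(st['opening'],st['gripper_force'])
r=R.from_quat(st['ee_rot']); loc=r.inv().apply((c.reshape(-1,3)-st['tcp_pos'])).reshape(c.shape)*1000
im=s['image'].astype(int)
ok=(s['depth']>0)
for v in range(230,320,6):
    z=c[v,:,2]*1000
    print(v,[(u,loc[v,u].round(0).astype(int).tolist()) for u in range(170,340,12) if ok[v,u]])
o=np.zeros((600,800,3),np.uint8); a=s['image'][:,:,::-1]; o=cv2.resize(a[180:,112:400],(800,567),interpolation=cv2.INTER_CUBIC); cv2.imwrite('pics/w5b.png',o)
```

```text
0.4129720671260159 0.0
230 [(170, [0, -50, 4]), (182, [-1, -43, 5]), (194, [0, -36, 5]), (206, [12, -24, -24]), (218, [12, -19, -24]), (230, [12, -13, -23]), (242, [12, -7, -23]), (254, [12, -1, -23]), (266, [12, 5, -22]), (278, [11, 11, -22]), (290, [12, 17, -23]), (302, [11, 23, -22]), (314, [12, 29, -23]), (326, [0, 41, 4]), (338, [-4, 51, 14])]
236 [(170, [-5, -51, 5]), (182, [-4, -43, 4]), (194, [-5, -36, 5]), (206, [9, -25, -23]), (218, [9, -19, -23]), (230, [8, -13, -22]), (242, [8, -7, -23]), (254, [9, -1, -24]), (278, [8, 11, -22]), (290, [9, 17, -23]), (302, [8, 23, -23]), (314, [-4, 35, 5]), (326, [-4, 41, 4]), (338, [-8, 51, 13])]
242 [(170, [-8, -51, 4]), (182, [-8, -43, 4]), (194, [-8, -36, 3]), (206, [5, -25, -23]), (218, [6, -19, -24]), (230, [5, -13, -23]), (242, [5, -7, -22]), (254, [5, -1, -23]), (266, [5, 5, -23]), (278, [5, 11, -23]), (290, [5, 17, -22]), (302, [5, 23, -23]), (314, [-8, 35, 4]), (326, [-8, 42, 4]), (338, [-13, 52, 14])]
248 [(170, [-12, -51, 4]), (182, [-12, -44, 4]), (194, [-12, -36, 3]), (206, [11, -22, -42]), (218, [2, -19, -23]), (230, [2, -1
[... 3219 characters left out ...]
, (338, [13, 27, -83])]
308 [(170, [13, -27, -86]), (182, [12, -24, -86]), (194, [13, -20, -86]), (206, [3, -18, -74]), (218, [-62, -25, 14]), (230, [-62, -17, 14]), (242, [-61, -9, 13]), (254, [-62, -1, 15]), (266, [-62, 7, 14]), (278, [-61, 15, 13]), (290, [-62, 23, 15]), (302, [2, 17, -71]), (314, [13, 19, -86]), (326, [12, 23, -86]), (338, [13, 26, -87])]
314 [(170, [13, -27, -89]), (182, [13, -23, -90]), (194, [13, -19, -90]), (206, [0, -18, -73]), (218, [-67, -25, 15]), (230, [-67, -17, 15]), (242, [-67, -9, 14]), (254, [-66, -1, 14]), (266, [-67, 7, 15]), (278, [-67, 15, 15]), (290, [-66, 23, 13]), (302, [-1, 17, -72]), (314, [13, 18, -90]), (326, [13, 22, -90]), (338, [13, 26, -90])]
```

View pics/w5b.png

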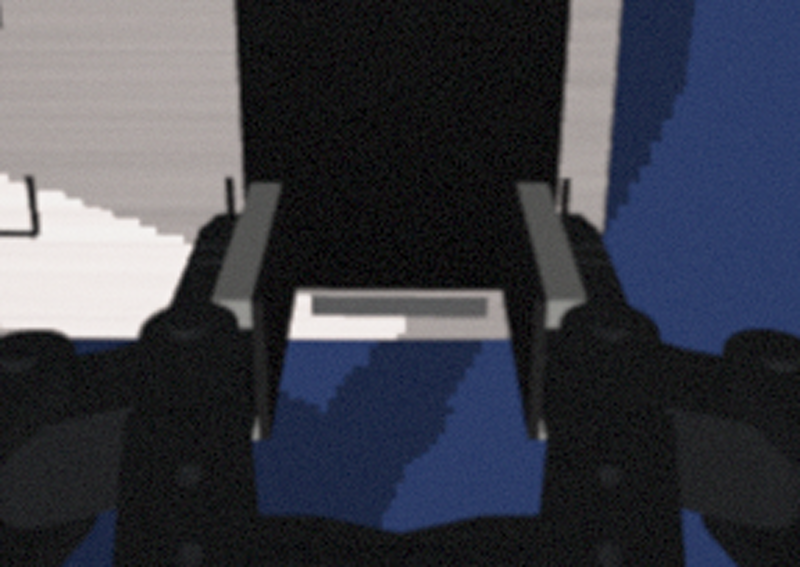

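The pads hover above the lid: their tips sit well behind the TCP. I check where the pad tips really are at each opening from the pictures already taken.

Run:
```python
from h import *
T={'w2':([.5791,-.1035,.4009],0),'w3':([.5755,-.1552,.061],1.2),'w4':([.5762,-.1548,.0145],1.2),'w5':([.5762,-.1548,.0145],1.2)}
for n,(p,y) in T.items():
    s=load(n); c=cloud(s); r=R.from_euler('z',y,degrees=True)*R.from_quat([1,0,0,0])
    L=r.inv().apply(c.reshape(-1,3)-p)*1000; L=L[(s['depth'].ravel()>0)]
    m=(abs(L[:,0])<13)&(abs(L[:,1])<60)&(L[:,2]<-26)
    if n=='w2' or n=='w3': m=(abs(L[:,0])<13)&(abs(L[:,1])<60)&(L[:,2]<-5)
    Q=L[m]
    for sg in(-1,1):
        q=Q[Q[:,1]*sg>0]; t=q[q[:,2]>np.percentile(q[:,2],99)-6]
        print(n,sg,'tip z',np.percentile(q[:,2],[97,99,99.7]).round(1),'|y| inner',np.percentile(abs(q[:,1]),1).round(1),'x',np.percentile(t[:,0],[2,98]).round(1))
```

```text
w2 -1 tip z [-53.7 -50.5 -48.6] |y| inner 1.4 x [-9.3 11.8]
w2 1 tip z [-53.5 -50.6 -48.7] |y| inner 1.3 x [-9.4 12. ]
w3 -1 tip z [-52.7 -49.3 -47.5] |y| inner 1.4 x [-10.1  10.8]
w3 1 tip z [-52.6 -49.2 -47.4] |y| inner 1.4 x [-10.2  11. ]
w4 -1 tip z [-48.3 -43.3 -40.3] |y| inner 2.2 x [-9.5 11.9]
w4 1 tip z [-48.3 -43.3 -40. ] |y| inner 1.8 x [-9.2 12.1]
w5 -1 tip z [-48.  -42.5 -39.4] |y| inner 2.2 x [-9.2 12.1]
w5 1 tip z [-47.6 -42.4 -39.4] |y| inner 1.9 x [-8.9 12.2]
```

Pad tips lie 35 mm behind the reported TCP when shut, and 48 mm behind it when open, so I work with that offset: reopen, go 42 mm lower, grip.

Call:
{"name": "step_arm", "arguments": {
  "offset": [
    [0,0,0],
    [0,0,0],
    [0,0,0],
    [0,0,0],
    [0,0,0],
    [0,0,15],
    [0,0,30],
    [0,0,38],
    [0,0,41],
    [0,0,41]
  ],
  "rotation": [
    [0,0,0],
    [0,0,0],
    [0,0,0],
    [0,0,0],
    [0,0,0],
    [0,0,0],
    [0,0,0],
    [0,0,0],
    [0,0,0],
    [0,0,0]
  ],
  "hand": [45,60,75,85,85,85,85,85,85,85]
}}

```text
t: 6.52
tcp_pos: [0.5762, -0.1548, -0.0267]
ee_rot: [1.0, 0.01, -0.0, -0.0]
force: [-0.1, 0.5, -0.1]
opening: 0.997
gripper_force: 0.0
```

Call:
{"name": "step_arm", "arguments": {
  "offset": [
    [0,0,0],
    [0,0,0],
    [0,0,0],
    [0,0,0],
    [0,0,0],
    [0,0,0],
    [0,0,0],
    [0,0,0]
  ],
  "rotation": [
    [0,0,0],
    [0,0,0],
    [0,0,0],
    [0,0,0],
    [0,0,0],
    [0,0,0],
    [0,0,0],
    [0,0,0]
  ],
  "hand": [78,71,66,62,58,55,55,55],
  "newtons": 25
}}

```text
t: 7.52
tcp_pos: [0.5763, -0.1549, -0.0262]
ee_rot: [1.0, 0.01, 0.0, 0.0]
force: [-1.7, -0.3, 5.5]
opening: 0.669
gripper_force: 26.7
```

Call:
{"name": "step_arm", "arguments": {
  "offset": [
    [0,-6,0],
    [0,-18,0],
    [0,-32,0],
    [0,-47,0],
    [0,-62,0],
    [0,-77,0],
    [0.5,-91,0],
    [0.5,-102,0],
    [0.5,-109,0],
    [0.5,-111,0]
  ],
  "rotation": [
    [0,0,0],
    [0,0,0],
    [0,0,0],
    [0,0,0],
    [0,0,0],
    [0,0,0],
    [0,0,0],
    [0,0,0],
    [0,0,0],
    [0,0,0]
  ],
  "hand": [55,55,55,55,55,55,55,55,55,55]
}}

```text
t: 8.78
tcp_pos: [0.5745, -0.043, -0.0263]
ee_rot: [1.0, 0.011, 0.0, 0.0]
force: [-0.1, -4.3, 6.6]
opening: 0.673
gripper_force: 27.0
```

Call:
{"name": "step_arm", "arguments": {
  "offset": [
    [0,0,0],
    [0,0,0]
  ],
  "rotation": [
    [0,0,0],
    [0,0,0]
  ],
  "hand": [55,55]
}}

```text
t: 9.02
tcp_pos: [0.5745, -0.0429, -0.0263]
ee_rot: [1.0, 0.01, 0.0, -0.0]
force: [1.4, 2.0, 7.4]
opening: 0.673
gripper_force: 26.9
```

Run:
```python
from h import *
s=snap('wrist','w6'); plan([.5741,-.0441,-.027],yaw=1.2)
cv2.imwrite('pics/w6b.png',cv2.resize(s['image'][:,:,::-1],(800,600),interpolation=cv2.INTER_CUBIC))
```

```text
t 9.07 tcp [ 0.5746 -0.0429 -0.0263] off [-0.5  1.2  0.7] rot [-0.02 -0.03  0.  ] F [1.1 2.4 7.1] open 57.7 gf 26.9
```

View pics/w6b.png

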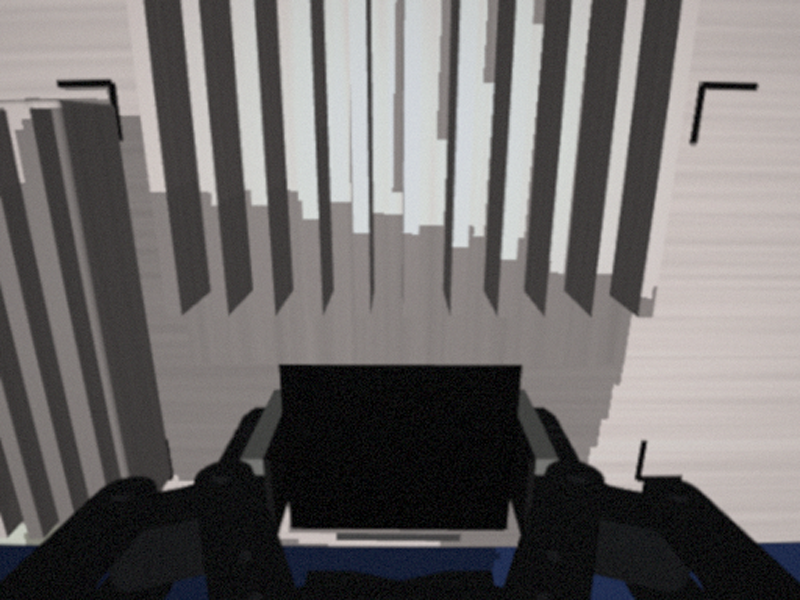

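Module gripped under the heat sink. The lid's visible part runs from the lip line at y=366 (x 279-521) to its near edge (290-507, 529). The neighbouring outline corners at (112,85) and (703,87) bracket the test place symmetrically.

Run:
```python
from h import *
s=load('w6'); k=lambda p:(np.array(p,float)+.5)/1.5625-.5
def show(n,p,z):
    P=atz(s,k(p),z)[:,:2]*1000; print(n,P.round(1).tolist()); return P
C=show('outline corners L,R (z=.01)',[(112,84),(703,87)],.010); v=C[1]-C[0]; print('mid',C.mean(0).round(1),'sep',np.linalg.norm(v).round(1),'yaw',np.degrees(np.arctan2(v[0],-v[1])).round(2))
show('right park front corner',[(639,478)],.010)
L=show('lid: farL farR nearR nearL',[(280,367),(520,367),(507,529),(290,529)],.037)
m=(L[2]+L[3])/2; print('near mid',m.round(1))
show('lip upper edge?',[(300,366),(500,366)],.049); show('lip as lower',[(300,366),(500,366)],.043)
```

```text
outline corners L,R (z=.01) [[665.5, 31.5], [668.3, -117.1]]
mid [666.9 -42.8] sep 148.5 yaw 1.08
right park front corner [[552.8, -119.6]]
lid: farL farR nearR nearL [[601.6, -14.0], [602.9, -70.7], [555.7, -71.9], [554.4, -14.2]]
near mid [555.1 -43.1]
lip upper edge? [[607.5, -21.1], [608.5, -63.3]]
lip as lower [[604.7, -19.9], [605.7, -64.6]]
```

Call:
{"name": "step_arm", "arguments": {
  "offset": [
    [0,1.2,0],
    [-0.5,1.3,0],
    [-0.5,1.3,0],
    [-0.5,1.3,0],
    [-0.5,1.3,0],
    [-0.5,1.3,0],
    [-0.5,1.3,0],
    [-0.5,1.3,-40],
    [-0.5,1.3,-90],
    [-0.5,1.3,-90]
  ],
  "rotation": [
    [0,0,0],
    [0,0,0],
    [0,0,0],
    [0,0,0],
    [0,0,0],
    [0,0,0],
    [0,0,0],
    [0,0,0],
    [0,0,0],
    [0,0,0]
  ],
  "hand": [55,55,55,60,70,80,85,85,85,85]
}}

```text
t: 10.32
tcp_pos: [0.5761, -0.0455, 0.0669]
ee_rot: [1.0, 0.01, 0.003, 0.001]
force: [0.2, 0.2, -0.3]
opening: 0.997
gripper_force: 0.0
```

Call:
{"name": "step_arm", "arguments": {
  "offset": [
    [-40,0,-60],
    [-80,0,-100],
    [-80,0,-100],
    [-80,0,-100]
  ],
  "rotation": [
    [0,0,0],
    [0,0,0],
    [0,0,0],
    [0,0,0]
  ],
  "hand": [85,85,85,85]
}}

```text
t: 10.82
tcp_pos: [0.494, -0.0468, 0.1631]
ee_rot: [1.0, 0.01, 0.0, -0.0]
force: [0.7, -0.8, -0.6]
opening: 0.995
gripper_force: 0.0
```

Run:
```python
from h import *
s=snap('wrist','w7'); plan([.4945,-.0441,.16],yaw=1.2)
u,v=proj(s,[[.58,-.044,.02]])[0]; print(u,v)
u0=int(max(0,min(u-140,512-280))); v0=int(max(0,min(v-105,384-210))); print(u0,v0)
cv2.imwrite('pics/w7b.png',cv2.resize(s['image'][v0:v0+210,u0:u0+280,::-1],(800,600),interpolation=cv2.INTER_CUBIC))
```

```text
t 10.88 tcp [ 0.4942 -0.0468  0.1626] off [ 0.4 -2.7  2.6] rot [-0.01  0.04 -0.02] F [ 0.3 -0.1 -0.7] open 85.5 gf 0.0
254.4893403293639 78.78720698606423
114 0
```

View pics/w7b.png

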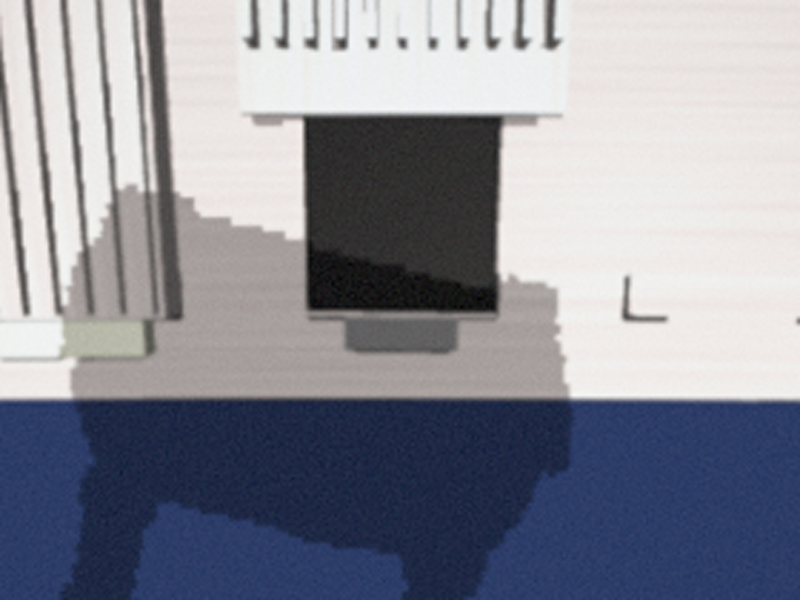

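Module sits centred under the heat sink: heat-sink edge spans x 240-563 (centre 401.5), lid spans 304-501 (centre 402.5) at the lip. The near edge runs (309-497, 311), and the lid hides the test outline evenly on both sides.

Run:
```python
from h import *
s=load('w7'); k=lambda p:(np.array(p,float)+.5)/(800/280)-.5+np.array([114,0])
def show(n,p,z):
    P=atz(s,k(p),z)[:,:2]*1000; print(n,P.round(1).tolist(), 'mid',P.mean(0).round(1)); return P
H=show('hs upper edge z.049',[(240,114),(564,114)],.049); print(np.linalg.norm(H[1]-H[0]))
H=show('hs lower edge z.044',[(241,117),(563,117)],.044); print(np.linalg.norm(H[1]-H[0]),'yaw',np.degrees(np.arctan2(*(H[1]-H[0])*[1,-1])).round(2))
F=show('lid far',[(304,118),(501,118)],.037); N=show('lid near',[(308,311),(497,311)],.037)
d=F.mean(0)-N.mean(0); print('yaw',np.degrees(np.arctan2(d[1],d[0])).round(2))
show('right park front corner',[(627,318)],.010); show('plate front',[(50,400),(750,402)],.010)
c=cloud(s)
def z(p): q=k(p).round().astype(int); return c[q[1]-2:q[1]+3,q[0]-8:q[0]+9,2].mean().round(4)
print('z lid',z((400,200)),'hs plate top',z((400,85)),'plate',z((600,200)))
# gauge
cl=show('gauge?',[(0,0)],.0)
```

```text
hs upper edge z.049 [[608.3, 1.6], [610.3, -88.3]] mid [609.3 -43.3]
89.98348684473001
hs lower edge z.044 [[608.1, 2.2], [610.1, -88.8]] mid [609.1 -43.3]
91.03199654918669 yaw 1.28
lid far [[608.9, -15.0], [610.2, -71.9]] mid [609.6 -43.4]
lid near [[554.4, -15.8], [555.7, -73.5]] mid [555.  -44.6]
yaw 1.25
right park front corner [[552.9, -119.5]] mid [ 552.9 -119.5]
plate front [[521.3, 75.6], [526.0, -164.4]] mid [523.6 -44.4]
z lid 0.0408 hs plate top 0.0511 plate 0.0139
gauge? [[646.7, 85.0]] mid [646.7  85. ]
```

Run:
```python
from h import *
for n in('w2','w3'):
    s=load(n); c=cloud(s)*1000; im=s['image'].astype(int)
    reg=(c[...,0]>480)&(c[...,0]<675)&(c[...,1]<-255)&(c[...,1]>-345)&(s['depth']>0)
    blue=im[...,2]-im[...,0]>25
    m=reg&~blue
    br=im.sum(2)
    b=m&(br>300); h=m&(br<150)&(c[...,2]>16)
    for nm,q in(('blade',b),('handle',h)):
        P=c[q]; r=cv2.minAreaRect(P[:,:2].astype(np.float32)); e=np.linalg.svd(P[:,:2]-P[:,:2].mean(0),full_matrices=False)[2][0]; e*=np.sign(e[0])
        t=(P[:,:2]-P[:,:2].mean(0))@e
        print(n,nm,len(P),np.round(r[0],1),np.round(r[1],1),round(r[2],1),'pca yaw',np.degrees(np.arctan2(e[1],e[0])).round(2),'c',P.mean(0).round(1),'ext',t.min().round(1),t.max().round(1))
```

```text
w2 blade 677 [ 601.2 -296. ] [110.7  19.8] 12.1 pca yaw 11.12 c [ 601.5 -294.5    6.8] ext -55.9 54.8
w2 handle 249 [ 522.4 -309.2] [48.7 16. ] 11.2 pca yaw 10.57 c [ 522.4 -308.6   21.7] ext -24.4 24.4
w3 blade 3276 [ 597.8 -298.3] [117.8  22.7] 12.0 pca yaw 11.28 c [ 603.2 -294.2    7.2] ext -64.9 52.7
w3 handle 1431 [ 522.5 -309.5] [50.7 16.3] 10.9 pca yaw 10.93 c [ 524.8 -307.7   21.3] ext -27.9 22.8
```

Run:
```python
from h import *
plan([.5228,-.3083,.06],yaw=10.5)
```

```text
t 10.88 tcp [ 0.4942 -0.0468  0.1626] off [ 23.3 262.1 102.5] rot [-0.02  0.04 -9.32] F [ 0.3 -0.1 -0.7] open 85.5 gf 0.0
```

Call:
{"name": "step_arm", "arguments": {
  "offset": [
    [5,55,0],
    [10,110,0],
    [16,165,0],
    [20,220,20],
    [23.3,262,60],
    [23.3,262,100],
    [23.3,262,102],
    [23.3,262,102]
  ],
  "rotation": [
    [0,0,-3],
    [0,0,-6],
    [0,0,-9.3],
    [0,0,-9.3],
    [0,0,-9.3],
    [0,0,-9.3],
    [0,0,-9.3],
    [0,0,-9.3]
  ],
  "hand": [85,85,85,85,85,85,85,85]
}}

```text
t: 11.88
tcp_pos: [0.5231, -0.308, 0.0616]
ee_rot: [0.996, 0.092, -0.0, -0.0]
force: [-0.2, 0.3, -0.3]
opening: 0.998
gripper_force: 0.0
```

Run:
```python
from h import *
s=snap('wrist','w8'); plan([.5228,-.3083,-.031],yaw=10.5); c=cloud(s)*1000; im=s['image'].astype(int)
reg=(c[...,0]>480)&(c[...,0]<675)&(c[...,1]<-255)&(c[...,1]>-345)&(s['depth']>0)&(c[...,2]<40)
blue=im[...,2]-im[...,0]>25; br=im.sum(2); m=reg&~blue
for nm,q in(('blade',m&(br>300)),('handle',m&(br<150)&(c[...,2]>17))):
    P=c[q]; r=cv2.minAreaRect(P[:,:2].astype(np.float32)); e=np.linalg.svd(P[:,:2]-P[:,:2].mean(0),full_matrices=False)[2][0]; e*=np.sign(e[0])
    print(nm,len(P),np.round(r[0],1),np.round(r[1],1),round(r[2],1),'yaw',np.degrees(np.arctan2(e[1],e[0])).round(2),'c',P.mean(0).round(1))
```

```text
t 11.93 tcp [ 0.5235 -0.3082  0.0624] off [-0.8 -0.1 93.4] rot [ 0.04 -0.05  0.02] F [ 0.5  0.2 -0.2] open 85.1 gf 0.0
blade 3816 [ 599.6 -294.5] [109.   14.9] 11.1 yaw 11.26 c [ 602.5 -294.3    7.2]
handle 1560 [ 522.4 -309.8] [49.6 15.5] 11.3 yaw 11.05 c [ 523.7 -309.7   22. ]
```

Call:
{"name": "step_arm", "arguments": {
  "offset": [
    [-0.5,1.5,40],
    [-0.5,1.5,75],
    [-0.5,1.5,90],
    [-0.5,1.5,92],
    [-0.5,1.5,92],
    [-0.5,1.5,92],
    [-0.5,1.5,92],
    [-0.5,1.5,92],
    [-0.5,1.5,92],
    [-0.5,1.5,92]
  ],
  "rotation": [
    [0,0,-0.7],
    [0,0,-0.7],
    [0,0,-0.7],
    [0,0,-0.7],
    [0,0,-0.7],
    [0,0,-0.7],
    [0,0,-0.7],
    [0,0,-0.7],
    [0,0,-0.7],
    [0,0,-0.7]
  ],
  "hand": [85,85,85,85,72,60,48,36,26,20],
  "newtons": 60
}}

```text
t: 13.18
tcp_pos: [0.5224, -0.3098, -0.0305]
ee_rot: [0.995, 0.097, -0.0, -0.0]
force: [-0.5, 0.5, 0.0]
opening: 0.235
gripper_force: 0.0
```

Call:
{"name": "step_arm", "arguments": {
  "offset": [
    [0,0,0],
    [0,0,0],
    [0,0,0],
    [0,0,0]
  ],
  "rotation": [
    [0,0,0],
    [0,0,0],
    [0,0,0],
    [0,0,0]
  ],
  "hand": [14,8,6,6]
}}

```text
t: 13.68
tcp_pos: [0.5225, -0.3099, -0.0303]
ee_rot: [0.995, 0.097, 0.0, 0.0]
force: [-0.5, -0.3, 5.6]
opening: 0.173
gripper_force: 58.7
```

Gauge gripped (opening about 15 mm, 59 N). Lift, square it to the fixture, and bring its tip to about 14 mm short of the lip, above the lid.

Call:
{"name": "step_arm", "arguments": {
  "offset": [
    [0,0,-30],
    [0,0,-70],
    [0,0,-90],
    [0,0,-90]
  ],
  "rotation": [
    [0,0,0],
    [0,0,0],
    [0,0,0],
    [0,0,0]
  ],
  "hand": [6,6,6,6]
}}

```text
t: 14.18
tcp_pos: [0.5231, -0.3103, 0.0607]
ee_rot: [0.995, 0.097, 0.001, 0.001]
force: [-0.4, 0.2, -0.9]
opening: 0.174
gripper_force: 58.7
```

Run:
```python
from h import *
plan([.4602,-.0464,.035],yaw=1.2)
```

```text
t 14.18 tcp [ 0.5231 -0.3103  0.0607] off [ -10.6 -271.1   25.1] rot [ 0.1  -0.11  9.98] F [-0.4  0.2 -0.9] open 14.8 gf 58.7
```

Call:
{"name": "step_arm", "arguments": {
  "offset": [
    [-2,-45,0],
    [-4,-95,0],
    [-6,-150,0],
    [-9,-205,0],
    [-10.5,-250,0],
    [-10.5,-271,0],
    [-10.5,-271,0],
    [-10.5,-271,0],
    [-10.5,-271,15]
  ],
  "rotation": [
    [0,0,2],
    [0,0,4],
    [0,0,6],
    [0,0,8],
    [0,0,10],
    [0,0,10],
    [0,0,10],
    [0,0,10],
    [0,0,10]
  ],
  "hand": [6,6,6,6,6,6,6,6,6]
}}

```text
t: 15.3
tcp_pos: [0.4606, -0.0471, 0.0446]
ee_rot: [1.0, 0.01, 0.001, 0.0]
force: [0.6, -0.2, -0.9]
opening: 0.174
gripper_force: 58.9
```

Run:
```python
from h import *
s=snap('wrist','w9'); plan([.4602,-.0464,.0067],yaw=1.2); c=cloud(s)*1000; im=s['image'].astype(int); br=im.sum(2)
r=R.from_quat(ctrl.read_state()['ee_rot']); L=r.inv().apply(c.reshape(-1,3)-np.array(ctrl.read_state()['tcp_pos'])*1000).reshape(c.shape)
ok=s['depth']>0
# blade rows: points near local y=0, x 20..145, above lid
b=ok&(abs(L[...,1])<15)&(L[...,0]>26)&(L[...,0]<140)&(c[...,2]>44)&(c[...,2]<95)&(br>200)
P=L[b]; print(len(P))
for a in range(30,140,10):
    q=P[(P[:,0]>=a)&(P[:,0]<a+10)]
    if len(q)>5: print(a+5,len(q),'y',np.percentile(q[:,1],[3,97]).round(1),'z',np.median(q[:,2]).round(1),'world z',np.median(c[b][(P[:,0]>=a)&(P[:,0]<a+10)][:,2]).round(1))
print('xmax',np.percentile(P[:,0],[99,99.8]).round(1), 'world tip', c[b][P[:,0]>np.percentile(P[:,0],98)].mean(0).round(1))
# lid and lip
lid=ok&(br<150)&(c[...,2]>30)&(c[...,2]<46)&(c[...,0]>545)&(c[...,0]<615)&(abs(c[...,1]+44)<35)
Q=c[lid]; print('lid z',np.median(Q[:,2]).round(1),'x',np.percentile(Q[:,0],[1,99]).round(1),'y',np.percentile(Q[:,1],[1,99]).round(1))
cv2.imwrite('pics/w9b.png',s['image'][:,:,::-1])
```

```text
t 15.35 tcp [ 0.4595 -0.0469  0.0428] off [ 0.8 -0.5 36.1] rot [-0.01  0.04 -0.09] F [-2.1 -0.3 -2.7] open 14.5 gf 58.8
7634
35 768 y [-6.5  6.7] z -44.3 world z 87.1
45 780 y [-6.5  6.5] z -43.3 world z 86.1
55 786 y [-6.4  6.7] z -42.4 world z 85.1
65 864 y [-6.3  6.7] z -41.4 world z 84.1
75 906 y [-6.3  6.6] z -40.4 world z 83.2
85 967 y [-6.6  6.4] z -39.4 world z 82.2
95 986 y [-6.5  6.7] z -38.4 world z 81.1
105 1043 y [-6.5  6.6] z -37.5 world z 80.2
115 239 y [-6.4  6.1] z -36.8 world z 79.6
xmax [111.6 112.3] world tip [571.1 -44.8  79.4]
lid z 37.2 x [555.5 581.1] y [-71.7 -16.2]
```

Run:
```python
from h import *
s=load('w9'); c=cloud(s)*1000; im=s['image'].astype(int)
p=np.array([459.5,-46.9,42.8]); r=R.from_euler('z',1.2,degrees=True)*R.from_quat([1,0,0,0])
L=r.inv().apply(c.reshape(-1,3)-p).reshape(c.shape)
px=proj(s,(p+r.apply([[x,0,-32.3] for x in (100,110,120,130,135,140)]))/1000); print(px.round(0).tolist())
u=int(px[3,0])
for v in range(int(px[5,1])-14,int(px[0,1])+4,3): print(v,L[v,u].round(1),c[v,u,2].round(1),im[v,u])
```

```text
[[255.0, 36.0], [255.0, 9.0], [255.0, -20.0], [255.0, -49.0], [255.0, -64.0], [255.0, -80.0]]
-93 [ -3.6  -0.  -52.9] 95.7 [25 22 25]
-90 [ -4.7  -0.  -53.6] 96.4 [26 25 24]
-87 [ -5.6  -0.  -54.4] 97.2 [20 18 21]
-84 [ -6.8  -0.  -54.9] 97.7 [18 14 20]
-81 [ -8.7  -0.  -54.3] 97.1 [26 23 26]
-78 [-11.   -0.  -53.3] 96.1 [25 28 31]
-75 [-12.3  -0.  -53.7] 96.5 [15 19 13]
-72 [-13.2  -0.  -54.6] 97.4 [18 12 15]
-69 [-14.9  -0.  -54.4] 97.2 [10 11 12]
-66 [-16.7  -0.  -54.2] 97.0 [27 29 29]
-63 [-18.3  -0.  -54.1] 96.9 [20 17 17]
-60 [-19.8  -0.  -54.3] 97.1 [28 28 29]
-57 [-22.3  -0.  -53.2] 96.0 [22 26 24]
-54 [-23.7  -0.  -53.5] 96.3 [30 28 34]
-51 [-105.7   -0.    41.6] 1.2 [30 44 70]
-48 [-110.2   -0.    43.4] -0.6 [24 38 68]
-45 [-111.9   -0.    41.9] 0.9 [29 38 71]
-42 [-115.    -0.    42.1] 0.7 [30 41 69]
-39 [-117.2   -0.    41.2] 1.6 [32 39 71]
-36 [-121.6   -0.    42.7] 0.1 [30 36 64]
-33 [-124.3   -0.    42.3] 0.5 [33 43 71]
-30 [-126.7   -0.    41.6] 1.2 [25 39 65]
-27 [-131.2   -0.    43. ] -0.2 [27 39 68]
-24 [-133.1   -0.    41.7] 1.1 [31 43 71]
-21 [-135.7   -0.    41.
[... 332 characters left out ...]
 [ 1.112e+02 -1.000e-01 -3.680e+01] 79.6 [219 220 214]
6 [ 1.103e+02 -1.000e-01 -3.580e+01] 78.6 [123 124 121]
9 [ 1.093e+02 -1.000e-01 -3.590e+01] 78.7 [223 223 219]
12 [ 1.08e+02 -1.00e-01 -3.70e+01] 79.8 [225 225 221]
15 [ 1.067e+02 -1.000e-01 -3.830e+01] 81.1 [226 228 222]
18 [ 1.06e+02 -1.00e-01 -3.66e+01] 79.4 [181 184 180]
21 [ 1.048e+02 -1.000e-01 -3.760e+01] 80.4 [171 175 169]
24 [ 1.037e+02 -1.000e-01 -3.800e+01] 80.8 [228 230 224]
27 [ 1.029e+02 -1.000e-01 -3.640e+01] 79.2 [227 229 224]
30 [ 1.016e+02 -1.000e-01 -3.740e+01] 80.2 [229 231 226]
33 [ 1.004e+02 -1.000e-01 -3.830e+01] 81.1 [128 129 127]
36 [ 99.7  -0.1 -36.2] 79.0 [226 228 223]
39 [ 98.3  -0.1 -38.5] 81.3 [230 232 227]
```

Call:
{"name": "step_arm", "arguments": {
  "offset": [
    [0,-0.5,0],
    [0,-0.5,10],
    [0,-0.5,20],
    [0,-0.5,28],
    [0,-0.5,32],
    [0,-0.5,32],
    [0,-0.5,32]
  ],
  "rotation": [
    [0,0,0],
    [0,0,0],
    [0,0,0],
    [0,0,0],
    [0,0,0],
    [0,0,0],
    [0,0,0]
  ],
  "hand": [6,6,6,6,6,6,6]
}}

```text
t: 16.23
tcp_pos: [0.4597, -0.0455, 0.0127]
ee_rot: [1.0, 0.01, 0.0, 0.0]
force: [0.9, -0.4, -1.1]
opening: 0.171
gripper_force: 58.9
```

Call:
{"name": "step_arm", "arguments": {
  "offset": [
    [0,0.8,2],
    [0,0.8,4],
    [0,0.8,5],
    [0,0.8,5]
  ],
  "rotation": [
    [0,0,0],
    [0,0,0],
    [0,0,0],
    [0,0,0]
  ],
  "hand": [6,6,6,6]
}}

```text
t: 16.73
tcp_pos: [0.4595, -0.0463, 0.0074]
ee_rot: [1.0, 0.01, -0.0, -0.0]
force: [0.4, 0.1, -0.9]
opening: 0.175
gripper_force: 58.9
```

Call:
{"name": "step_arm", "arguments": {
  "offset": [
    [0,0,1],
    [0,0,1],
    [0,0,1]
  ],
  "rotation": [
    [0,0,0],
    [0,0,0],
    [0,0,0]
  ],
  "hand": [6,6,6]
}}

```text
t: 17.1
tcp_pos: [0.4596, -0.0463, 0.0065]
ee_rot: [1.0, 0.01, 0.0, 0.0]
force: [-0.1, -0.7, 0.3]
opening: 0.17
gripper_force: 59.0
```

Call:
{"name": "step_arm", "arguments": {
  "offset": [
    [0,0,0.5],
    [0,0,0.5],
    [0,0,0.5]
  ],
  "rotation": [
    [0,0,0],
    [0,0,0],
    [0,0,0]
  ],
  "hand": [6,6,6]
}}

```text
t: 17.48
tcp_pos: [0.4596, -0.0463, 0.006]
ee_rot: [1.0, 0.01, -0.0, -0.0]
force: [-1.4, 0.5, 1.1]
opening: 0.171
gripper_force: 59.2
```

```bash
cat > m.py <<'E'
from h import *
F=[];M=[]
for _ in range(1): 
    st=ctrl.read_state()
    print(round(st['t'],2),np.round(st['tcp_pos'],5),np.round(st['force'],2),np.round(st['moment'],3),np.degrees((R.from_quat([1,0,0,0]).inv()*R.from_quat(st['ee_rot'])).as_rotvec()).round(2))
E
python3 m.py
```

```text
17.48 [ 0.45956 -0.04629  0.00601] [-1.45  0.46  1.1 ] [ 0.022 -0.113 -0.003] [ 0.   -0.   -1.18]
```

Contact with the lid at TCP z of about 6.3 mm, as predicted. Now slide in towards the gap.

Call:
{"name": "step_arm", "arguments": {
  "offset": [
    [0,0,-0.3],
    [4,0,-0.3],
    [9,0,-0.3],
    [14,0,-0.3],
    [19,0,-0.3],
    [22,0,-0.3],
    [24,0,-0.3],
    [24,0,-0.3]
  ],
  "rotation": [
    [0,0,0],
    [0,0,0],
    [0,0,0],
    [0,0,0],
    [0,0,0],
    [0,0,0],
    [0,0,0],
    [0,0,0]
  ],
  "hand": [6,6,6,6,6,6,6,6]
}}

```text
t: 18.48
tcp_pos: [0.4839, -0.0458, 0.0063]
ee_rot: [1.0, 0.01, 0.0, 0.0]
force: [1.6, 1.6, 2.0]
opening: 0.171
gripper_force: 59.2
```

```bash
python3 m.py
python3 - <<'E'
from h import *
s=snap('wrist','w10'); c=cloud(s)*1000
im=s['image'].astype(int); st=ctrl.read_state(); p=np.array(st['tcp_pos'])*1000
r=R.from_quat(st['ee_rot']); L=r.inv().apply(c.reshape(-1,3)-p).reshape(c.shape); ok=s['depth']>0
w=R.from_euler('z',-1.2,degrees=True).apply(c.reshape(-1,3)-[609.2,-43.3,0]).reshape(c.shape)  # lip frame
h=ok&(w[...,0]>3)&(w[...,0]<14)&(abs(w[...,1])<42)&(c[...,2]>35); l=ok&(w[...,0]<-8)&(w[...,0]>-50)&(abs(w[...,1])<26)&(abs(w[...,1])>12)&(c[...,2]>25)&(c[...,2]<46)
print('hs z',h.sum(),np.median(c[h][:,2]) if h.sum() else None,'lid',l.sum(),np.median(c[l][:,2]))
E
```

```text
18.48 [ 0.48393 -0.04581  0.00631] [1.63 1.55 2.04] [ 0.063 -0.305  0.061] [-0.    0.03 -1.18]
hs z 0 None lid 6774 37.14666891220203
```

Call:
{"name": "step_arm", "arguments": {
  "offset": [
    [2,0,-0.2],
    [4,0,-0.2],
    [6,0,-0.2],
    [6,0,-0.2],
    [6,0,-0.2]
  ],
  "rotation": [
    [0,0,0],
    [0,0,0],
    [0,0,0],
    [0,0,0],
    [0,0,0]
  ],
  "hand": [6,6,6,6,6]
}}

```text
t: 19.15
tcp_pos: [0.4899, -0.0457, 0.0065]
ee_rot: [1.0, 0.01, 0.0, 0.0]
force: [1.1, -0.1, 0.5]
opening: 0.17
gripper_force: 59.1
```

```bash
python3 m.py
```

```text
19.15 [ 0.48987 -0.04571  0.00651] [ 1.12 -0.09  0.47] [-0.008 -0.185 -0.04 ] [-0.    0.03 -1.18]
```

Call:
{"name": "step_arm", "arguments": {
  "offset": [
    [1,0,0],
    [2,0,0],
    [3,0,0],
    [3,0,0]
  ],
  "rotation": [
    [0,0,0],
    [0,0,0],
    [0,0,0],
    [0,0,0]
  ],
  "hand": [6,6,6,6]
}}

```text
t: 19.65
tcp_pos: [0.4927, -0.0456, 0.0065]
ee_rot: [1.0, 0.01, 0.0, 0.0]
force: [-0.2, -0.4, 1.2]
opening: 0.17
gripper_force: 59.2
```

```bash
python3 m.py
```

```text
19.65 [ 0.49272 -0.0456   0.00648] [-0.15 -0.38  1.22] [ 0.043 -0.015  0.016] [-0.    0.01 -1.18]
```

Call:
{"name": "step_arm", "arguments": {
  "offset": [
    [1,0,0],
    [2,0,0],
    [3,0,0],
    [3,0,0]
  ],
  "rotation": [
    [0,0,0],
    [0,0,0],
    [0,0,0],
    [0,0,0]
  ],
  "hand": [6,6,6,6]
}}

```text
t: 20.15
tcp_pos: [0.4958, -0.0456, 0.0065]
ee_rot: [1.0, 0.01, 0.0, 0.0]
force: [-0.8, 0.3, 0.8]
opening: 0.173
gripper_force: 59.2
```

```bash
python3 m.py
```

```text
20.15 [ 0.4958  -0.04555  0.00648] [-0.8   0.3   0.83] [ 0.034 -0.023 -0.05 ] [-0.    0.02 -1.18]
```

Call:
{"name": "step_arm", "arguments": {
  "offset": [
    [1,0,0],
    [2,0,0],
    [2,0,0]
  ],
  "rotation": [
    [0,0,0],
    [0,0,0],
    [0,0,0]
  ],
  "hand": [6,6,6]
}}

```text
t: 20.52
tcp_pos: [0.4978, -0.0455, 0.0065]
ee_rot: [1.0, 0.01, 0.0, 0.0]
force: [0.0, 0.0, 1.1]
opening: 0.167
gripper_force: 59.2
```

```bash
python3 m.py
```

```text
20.52 [ 0.49776 -0.04552  0.00648] [0.03 0.05 1.15] [ 0.016 -0.016  0.003] [-0.    0.01 -1.18]
```

Call:
{"name": "step_arm", "arguments": {
  "offset": [
    [1,0,0],
    [2,0,0],
    [2,0,0]
  ],
  "rotation": [
    [0,0,0],
    [0,0,0],
    [0,0,0]
  ],
  "hand": [6,6,6]
}}

```text
t: 20.9
tcp_pos: [0.4998, -0.0455, 0.0065]
ee_rot: [1.0, 0.01, 0.0, 0.0]
force: [-1.0, 0.2, 1.8]
opening: 0.171
gripper_force: 59.2
```

```bash
python3 m.py
```

```text
20.9 [ 0.49977 -0.04548  0.00649] [-1.04  0.19  1.78] [ 0.053 -0.028  0.033] [-0.    0.01 -1.18]
```

Call:
{"name": "step_arm", "arguments": {
  "offset": [
    [1,0,0],
    [2,0,0],
    [2,0,0]
  ],
  "rotation": [
    [0,0,0],
    [0,0,0],
    [0,0,0]
  ],
  "hand": [6,6,6]
}}

```text
t: 21.28
tcp_pos: [0.5017, -0.0454, 0.0065]
ee_rot: [1.0, 0.01, 0.0, 0.0]
force: [-0.7, 0.6, 1.3]
opening: 0.169
gripper_force: 59.2
```

```bash
python3 m.py
```

```text
21.27 [ 0.50174 -0.04542  0.0065 ] [-0.65  0.58  1.28] [ 0.011 -0.009  0.049] [-0.    0.01 -1.19]
```

Call:
{"name": "step_arm", "arguments": {
  "offset": [
    [0.8,0,0],
    [1.5,0,0],
    [1.5,0,0]
  ],
  "rotation": [
    [0,0,0],
    [0,0,0],
    [0,0,0]
  ],
  "hand": [6,6,6]
}}

```text
t: 21.65
tcp_pos: [0.5032, -0.0454, 0.0065]
ee_rot: [1.0, 0.01, 0.0, 0.0]
force: [-1.6, 0.5, 2.3]
opening: 0.169
gripper_force: 59.2
```

```bash
python3 m.py
python3 - <<'E'
from h import *
# gap from plane fits: heat sink plate strip vs lid in same images, lip frame
for n in('w2','w6','w7','w4','w3'):
    s=load(n); c=cloud(s)*1000; ok=s['depth']>0
    w=R.from_euler('z',-1.2,degrees=True).apply(c.reshape(-1,3)-[609.2,-43.3,0]).reshape(c.shape)
    f=lambda x0,x1,y0,y1,z0,z1:np.median(w[ok&(w[...,0]>x0)&(w[...,0]<x1)&(w[...,1]>y0)&(w[...,1]<y1)&(w[...,2]>z0)&(w[...,2]<z1)][:,2]).round(2)
    my=0 if n in('w6','w7') else -110
    print(n,'hs',f(4,13,-35,35,42,58),'lid',f(-50,-5,my-18,my+18,32,44),'plate',f(-50,20,-75,-55,4,18))
E
```

```text
21.65 [ 0.50316 -0.04539  0.00648] [-1.56  0.48  2.27] [0.046 0.06  0.055] [-0.    0.01 -1.18]
w2 hs 50.93 lid 37.08 plate 10.13
w6 hs 51.01 lid 37.17 plate 10.15
w7 hs 51.06 lid 37.18 plate 10.15
w4 hs 51.03 lid 37.17 plate 10.18
w3 hs 51.1 lid 37.16 plate 10.15
```

Plane fits in five images agree: heat-sink plate top 51.0 mm and lid 37.15 mm, so the gap is about 7.9 mm and snug depth about 58-59 mm, roughly 30 mm further. I advance 21 mm, then go on in small steps.

Call:
{"name": "step_arm", "arguments": {
  "offset": [
    [3,0,-0.1],
    [7,0,-0.1],
    [11,0,-0.1],
    [15,0,-0.1],
    [18,0,-0.1],
    [20,0,-0.1],
    [21,0,-0.1],
    [21,0,-0.1]
  ],
  "rotation": [
    [0,0,0],
    [0,0,0],
    [0,0,0],
    [0,0,0],
    [0,0,0],
    [0,0,0],
    [0,0,0],
    [0,0,0]
  ],
  "hand": [6,6,6,6,6,6,6,6]
}}

```text
t: 22.65
tcp_pos: [0.5242, -0.0449, 0.0066]
ee_rot: [1.0, 0.01, 0.0, -0.0]
force: [-0.9, 0.0, 2.0]
opening: 0.17
gripper_force: 59.3
```

```bash
python3 m.py
```

```text
22.65 [ 0.52419 -0.04494  0.00658] [-0.85  0.04  2.  ] [0.111 0.104 0.032] [ 0.    0.01 -1.18]
```

Call:
{"name": "step_arm", "arguments": {
  "offset": [
    [1,0,0],
    [2,0,0],
    [2,0,0]
  ],
  "rotation": [
    [0,0,0],
    [0,0,0],
    [0,0,0]
  ],
  "hand": [6,6,6]
}}

```text
t: 23.02
tcp_pos: [0.5262, -0.0449, 0.0066]
ee_rot: [1.0, 0.01, 0.0, 0.0]
force: [-0.9, -0.1, 3.4]
opening: 0.174
gripper_force: 59.4
```

```bash
python3 m.py
```

```text
23.02 [ 0.52621 -0.04491  0.00658] [-0.88 -0.06  3.38] [0.042 0.193 0.032] [-0.    0.01 -1.18]
```

Call:
{"name": "step_arm", "arguments": {
  "offset": [
    [1,0,-0.1],
    [2,0,-0.1],
    [2,0,-0.1]
  ],
  "rotation": [
    [0,0,0],
    [0,0,0],
    [0,0,0]
  ],
  "hand": [6,6,6]
}}

```text
t: 23.4
tcp_pos: [0.5283, -0.0449, 0.0067]
ee_rot: [1.0, 0.01, 0.0, 0.0]
force: [0.5, -0.3, 0.5]
opening: 0.172
gripper_force: 59.0
```

```bash
python3 m.py
```

```text
23.4 [ 0.52834 -0.04488  0.00666] [ 0.46 -0.25  0.54] [-0.056 -0.043  0.072] [-0.    0.02 -1.18]
```

Call:
{"name": "step_arm", "arguments": {
  "offset": [
    [0.5,0,0],
    [1,0,0],
    [1,0,0]
  ],
  "rotation": [
    [0,0,0],
    [0,0,0],
    [0,0,0]
  ],
  "hand": [6,6,6]
}}

```text
t: 23.78
tcp_pos: [0.5291, -0.0449, 0.0067]
ee_rot: [1.0, 0.01, 0.0, 0.0]
force: [-0.1, 0.1, 0.7]
opening: 0.169
gripper_force: 59.1
```

```bash
python3 m.py
```

```text
23.77 [ 0.52915 -0.04488  0.00667] [-0.07  0.12  0.74] [-0.065  0.074  0.   ] [-0.    0.01 -1.18]
```

Call:
{"name": "step_arm", "arguments": {
  "offset": [
    [0.5,0,0],
    [1,0,0],
    [1,0,0]
  ],
  "rotation": [
    [0,0,0],
    [0,0,0],
    [0,0,0]
  ],
  "hand": [6,6,6]
}}

```text
t: 24.15
tcp_pos: [0.5302, -0.0448, 0.0067]
ee_rot: [1.0, 0.01, 0.0, 0.0]
force: [0.2, 1.0, -0.2]
opening: 0.173
gripper_force: 59.0
```

Call:
{"name": "step_arm", "arguments": {
  "offset": [
    [0.5,0,0],
    [1,0,0],
    [1,0,0]
  ],
  "rotation": [
    [0,0,0],
    [0,0,0],
    [0,0,0]
  ],
  "hand": [6,6,6]
}}

```text
t: 24.52
tcp_pos: [0.5312, -0.0448, 0.0067]
ee_rot: [1.0, 0.01, 0.0, 0.0]
force: [0.4, 1.0, -0.6]
opening: 0.174
gripper_force: 59.0
```

```bash
python3 m.py
```

```text
24.52 [ 0.5312  -0.04481  0.00669] [ 0.42  1.   -0.59] [0.017 0.052 0.023] [-0.    0.01 -1.18]
```

Call:
{"name": "step_arm", "arguments": {
  "offset": [
    [0.5,0,0],
    [1,0,0],
    [1,0,0]
  ],
  "rotation": [
    [0,0,0],
    [0,0,0],
    [0,0,0]
  ],
  "hand": [6,6,6]
}}

```text
t: 24.9
tcp_pos: [0.5322, -0.0448, 0.0067]
ee_rot: [1.0, 0.01, 0.0, -0.0]
force: [-0.4, 0.3, -1.2]
opening: 0.167
gripper_force: 59.0
```

```bash
python3 m.py
```

```text
24.9 [ 0.53217 -0.04479  0.00668] [-0.38  0.29 -1.18] [0.024 0.016 0.014] [ 0.    0.01 -1.18]
```

Call:
{"name": "step_arm", "arguments": {
  "offset": [
    [0.5,0,0],
    [1,0,0],
    [1,0,0]
  ],
  "rotation": [
    [0,0,0],
    [0,0,0],
    [0,0,0]
  ],
  "hand": [6,6,6]
}}

```text
t: 25.28
tcp_pos: [0.5332, -0.0448, 0.0067]
ee_rot: [1.0, 0.01, 0.0, 0.0]
force: [-0.4, -0.2, -1.6]
opening: 0.175
gripper_force: 59.0
```

```bash
python3 m.py
```

```text
25.27 [ 0.53317 -0.04478  0.00668] [-0.36 -0.17 -1.6 ] [ 0.01  -0.039  0.017] [-0.    0.01 -1.19]
```

Call:
{"name": "step_arm", "arguments": {
  "offset": [
    [0.5,0,0],
    [1,0,0],
    [1,0,0]
  ],
  "rotation": [
    [0,0,0],
    [0,0,0],
    [0,0,0]
  ],
  "hand": [6,6,6]
}}

```text
t: 25.65
tcp_pos: [0.5341, -0.0448, 0.0067]
ee_rot: [1.0, 0.01, 0.0, 0.0]
force: [-0.5, -0.4, -1.4]
opening: 0.174
gripper_force: 59.0
```

```bash
python3 m.py
```

```text
25.65 [ 0.5341  -0.04475  0.00669] [-0.49 -0.38 -1.45] [0.03  0.031 0.009] [-0.    0.   -1.18]
```

Call:
{"name": "step_arm", "arguments": {
  "offset": [
    [0,0,0.2],
    [0.5,0,0.2],
    [1,0,0.2],
    [1,0,0.2]
  ],
  "rotation": [
    [0,0,0],
    [0,0,0],
    [0,0,0],
    [0,0,0]
  ],
  "hand": [6,6,6,6]
}}

```text
t: 26.15
tcp_pos: [0.5343, -0.0447, 0.0066]
ee_rot: [1.0, 0.01, -0.001, -0.0]
force: [-5.4, -0.2, 7.5]
opening: 0.171
gripper_force: 60.0
```

```bash
python3 m.py
```

```text
26.15 [ 0.53432 -0.04471  0.0066 ] [-5.44 -0.18  7.46] [-0.13   0.764 -0.013] [ 0.01 -0.07 -1.18]
```

Call:
{"name": "step_arm", "arguments": {
  "offset": [
    [0.5,0,0],
    [1,0,0],
    [1,0,0]
  ],
  "rotation": [
    [0,0,0],
    [0,0,0],
    [0,0,0]
  ],
  "hand": [6,6,6]
}}

```text
t: 26.52
tcp_pos: [0.5348, -0.0446, 0.0066]
ee_rot: [1.0, 0.01, -0.001, -0.0]
force: [-6.9, -0.5, 10.4]
opening: 0.171
gripper_force: 60.3
```

```bash
python3 m.py
```

```text
26.52 [ 0.53484 -0.0446   0.00659] [-6.9  -0.51 10.45] [-0.083  1.13  -0.   ] [ 0.01 -0.12 -1.19]
```

Firm contact: Fx fell to -6.9 N and the TCP lags its command by 1 mm. I ease off slightly so it is snug, not jammed.

Call:
{"name": "step_arm", "arguments": {
  "offset": [
    [0,0,-0.1],
    [-0.6,0,-0.1],
    [-0.6,0,-0.1],
    [-0.6,0,-0.1]
  ],
  "rotation": [
    [0,0,0],
    [0,0,0],
    [0,0,0],
    [0,0,0]
  ],
  "hand": [6,6,6,6]
}}

```text
t: 27.02
tcp_pos: [0.535, -0.0446, 0.0066]
ee_rot: [1.0, 0.01, -0.0, -0.0]
force: [-3.8, 1.2, 7.1]
opening: 0.164
gripper_force: 59.8
```

```bash
python3 m.py
python3 - <<'E'
from h import *
s=snap('wrist','w11'); b=snap('scene','s11')
u,v=proj(b,[[.58,-.044,.04]])[0].astype(int); q=b['image'][v-75:v+75,u-100:u+100,::-1]
o=np.zeros((600,800,3),np.uint8); o[:300,:400]=cv2.resize(s['image'][:,:,::-1],(400,300)); o[300:,:400]=cv2.resize(q,(400,300),interpolation=cv2.INTER_CUBIC); o[:300,400:]=cv2.resize(s['image'][100:300,128:384,::-1],(400,300)); cv2.imwrite('pics/w11b.png',o)
c=cloud(s)*1000; w=R.from_euler('z',-1.2,degrees=True).apply(c.reshape(-1,3)-[609.2,-43.3,0]).reshape(c.shape); ok=s['depth']>0
k=ok&(w[...,2]>34)&(w[...,2]<40)&(s['image'].astype(int).sum(2)<170)&(abs(w[...,1])<40)&(w[...,0]<5)
Q=w[k]; print('lid in lip frame: x',np.percentile(Q[:,0],[1,99]).round(1),'y',np.percentile(Q[:,1],[1,99]).round(1),'z',np.median(Q[:,2]).round(2))
E
```

```text
27.02 [ 0.53497 -0.0446   0.00662] [-3.84  1.25  7.08] [ 0.12   0.716 -0.024] [ 0.01 -0.05 -1.19]
lid in lip frame: x [-53.5  -1.5] y [-28.1  28. ] z 37.13
```

View pics/w11b.png

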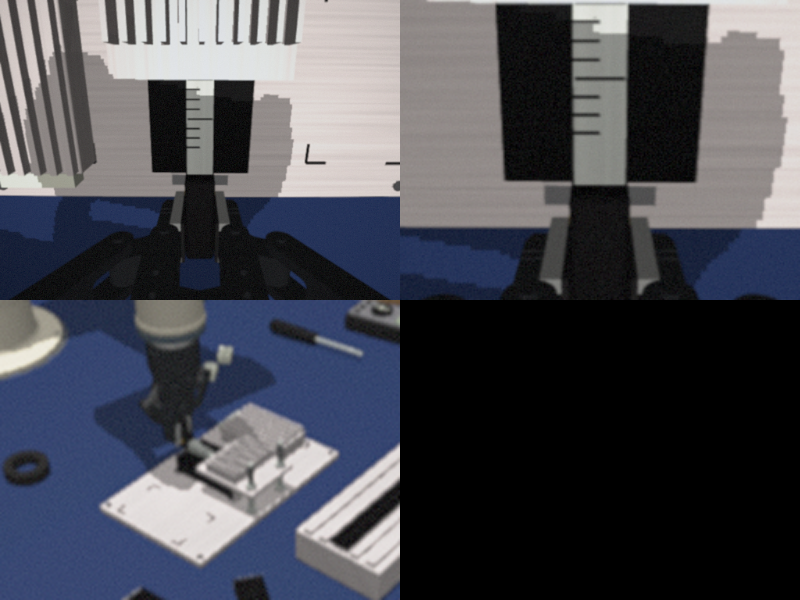

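View: gauge blade lies straight along the lid's middle (raw scale markings at top-right crop x 572-628), entering under the lip. The lid is square and centred (±28 mm in the lip frame). Vertical load is still 7 N, so I relieve it a little.

Call:
{"name": "step_arm", "arguments": {
  "offset": [
    [0,0,-0.15],
    [0,0,-0.15],
    [0,0,-0.15]
  ],
  "rotation": [
    [0,0,0],
    [0,0,0],
    [0,0,0]
  ],
  "hand": [6,6,6]
}}

```text
t: 27.5
tcp_pos: [0.535, -0.0446, 0.0066]
ee_rot: [1.0, 0.01, -0.0, -0.0]
force: [-5.2, 0.3, 4.7]
opening: 0.175
gripper_force: 59.5
```

```bash
python3 m.py
```

```text
27.5 [ 0.53502 -0.04465  0.00665] [-5.21  0.29  4.74] [0.097 0.847 0.037] [ 0.01 -0.05 -1.18]
```

Call:
{"name": "step_arm", "arguments": {
  "offset": [
    [-0.2,0,-0.15],
    [-0.2,0,-0.15],
    [-0.2,0,-0.15],
    [-0.2,0,-0.15]
  ],
  "rotation": [
    [0,0,0],
    [0,0,0],
    [0,0,0],
    [0,0,0]
  ],
  "hand": [6,6,6,6]
}}

```text
t: 28.0
tcp_pos: [0.5352, -0.0447, 0.0068]
ee_rot: [1.0, 0.01, -0.0, -0.0]
force: [-3.1, 0.2, -2.6]
opening: 0.169
gripper_force: 58.8
```

```bash
python3 m.py
```

```text
28.0 [ 0.53517 -0.04471  0.00679] [-3.08  0.17 -2.58] [0.068 0.583 0.04 ] [ 0.   -0.01 -1.18]
```

Call:
{"name": "step_arm", "arguments": {
  "offset": [
    [0,0,0.08],
    [0,0,0.08],
    [0,0,0.08],
    [0,0,0.08]
  ],
  "rotation": [
    [0,0,0],
    [0,0,0],
    [0,0,0],
    [0,0,0]
  ],
  "hand": [6,6,6,6]
}}

```text
t: 28.5
tcp_pos: [0.5352, -0.0447, 0.0068]
ee_rot: [1.0, 0.01, -0.0, -0.0]
force: [-2.5, 0.3, -2.0]
opening: 0.171
gripper_force: 58.8
```

```bash
python3 m.py
```

```text
28.5 [ 0.53523 -0.04471  0.00678] [-2.5   0.32 -1.99] [0.082 0.667 0.07 ] [ 0.   -0.01 -1.18]
```

Call:
{"name": "step_arm", "arguments": {
  "offset": [
    [0,0,0.1],
    [0,0,0.1],
    [0,0,0.1],
    [0,0,0.1]
  ],
  "rotation": [
    [0,0,0],
    [0,0,0],
    [0,0,0],
    [0,0,0]
  ],
  "hand": [6,6,6,6]
}}

```text
t: 29.0
tcp_pos: [0.5353, -0.0447, 0.0067]
ee_rot: [1.0, 0.01, 0.0, 0.0]
force: [-4.4, 0.8, -2.1]
opening: 0.171
gripper_force: 58.8
```

```bash
python3 m.py
```

```text
29.0 [ 0.53532 -0.04474  0.00671] [-4.37  0.84 -2.07] [0.023 0.53  0.029] [-0.    0.01 -1.18]
```

```bash
python3 -c "
from station import ctrl
print(ctrl.hand_in())"
```

```text
the job is handed in; nothing more can be done
None
```

The job is handed in: the narrow module is in the middle place, square to the outline and released. The gripper still holds the gauge flat on the lid, about 61 mm into the roughly 8 mm gap, dragging gently at about 4 N.

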